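# Shut and latch the sugar canister

### The arm

A 6-joint arm with a two-finger parallel gripper is mounted at the origin on the work surface; the furniture and walls round the work are solid. World frame = base frame: x ahead of the robot, y to its left, z up, the work surface at z = 0. Lengths are in m, angles in rad, forces in N, time in s.
With the tool pointing down it reaches from about 0.275 to 0.85 m from the base axis. Payload 19 kg.
Tool frame: the origin (TCP) lies on the centre line of the jaws, within the pads' length; the fingertips stand 8 mm ahead of it and the grasp point (between the pads) lies 11 mm behind it; z points along the fingers, y is the line along which they close (so a half turn about z gives the same grasp; the last joint's range is limited). The gripper opens to 85 mm and grips with 20 to 120 N. Pads are 22 mm wide; open, the fingers measure 114 mm over their backs; the gripper's body (76 mm by 85 mm) begins 54 mm behind the grasp point. The pads swing forward as they close: fully open they stand 13 mm farther back than shut.
Start: joints at [1.044, 0.15, 1.437, -0, 1.554, -0.134], TCP at [0.22, 0.531, 0.239] pointing down, gripper open.
Joint ranges: [-2.8, 2.8], [-0.68, 2.1], [0.12, 2.68], [-1.39, 4.53], [0.16, 2.79], [-2.81, 2.81]. Speed limits (rad/s): [1.89, 1.89, 2.22, 3.01, 3.01, 3.01].

### API

Orientations are given as a rotation vector (axis times angle).
In Python, from workcell import env gives the robot as it stands. The module is installed in compiled form; this text tells all that it offers.
- The arm moves only by the shell command python3 -m creep 'ROWS' [FORCE]. ROWS is text: rows parted by semicolons, each of 7 numbers parted by spaces: the closure, from 0 (fully open) to 1 (shut), then the shift along the tool's x, y, z each as a share of 100 mm, from -1 to 1, then the turn, a rotation vector about the tool's x, y, z each as a share of 60 degrees, from -1 to 1. A call has 1 to 12 rows; each row is the pose to reach, as a shift and turn from the pose commanded when the call began, along the tool's axes at that moment; what a row does not reach only later rows make up. A row lasts 1/12 s, in which the tool goes at most 41.7 mm and 7.16 degrees, less where a joint would pass 70% of its speed; a pose out of reach is approached as far as the arm can. A call with a number of a shift or a turn outside -1 to 1 is refused whole. A call with a gripper value outside its range is refused whole. The fingers move at their own pace and stop on an object; FORCE is the grip in N (left out, the last holds). Time passes only in rows, so rows that repeat a pose let the fingers close. It gives the time, the measured TCP pose, the force, the opening and the grip force at its end, in the units of the state.
- env.get_obs(): the state, without advancing time (a new reading comes with each control period).
- env.snapshot(name): name is "scene" or "side" or "wrist"; returns a dict with "img" (400x640x3 uint8, red, green, blue), "z_map" (400x640 float32, m along the optical axis (not along the pixel's ray), 0 where there is no reading), "fx", "fy", "cx", "cy" (pixels), "k1" (the pictures are not rectified: a ray, as slopes to the right and down, at radius r is drawn at 1 + k1 r^2 times it, then the intrinsics apply), "R" (3x3) and "t" (3): a world point X has camera coordinates R X + t; the wrist camera has in their place "tool_from_camera" (4x4, takes a point from camera to tool coordinates, whose origin is the TCP and whose axes are the flange's). Camera axes: x right, y down, z forward; pixel columns grow to the right and rows downward; lengths in m; the calibration is good to about 2 mm. A picture is of the moment at which its call begins: read the wrist's pose just before it.
- env.job_done(): hands the job in; it is judged then, once.
The state is a dict: "time": time; "q": joint angles; "joint_vel": joint speeds; "joint_efforts": joint torques, N m; "tool_pos": TCP position; "eef_rot": TCP orientation; "force": force on the tool from outside, world axes, zero at the start; "wrist_torque": the same for the moment, N m; "opening": finger opening in m; "gripper_force": force on a finger pad.
Only numpy, scipy, OpenCV 4.12 (cv2) and the standard library are available. Lean on these libraries where they do the work, as an engineer would, in place of code of your own. Each camera call takes 0.05 s, during which the arm holds its last target. There are 200 camera calls.

### The job

Shut the porcelain sugar canister airtight: swing its wooden lid down onto the seal, hook the wire loop of the front latch over the upturned keeper on the lid, then press the latch lever down past centre until it lies flat, fully home on its buffers. Work gently: neither lean hard on the lid nor ram the lever against the porcelain, leave the cup, jug and spoon beside it where they are, and let go at the end.

Things in the scene. Friction and masses are not known exactly. Their poses are not given: they have to be found in the camera images.
- canister: round white porcelain canister, 120 mm in diameter, rim 150 mm above the surface; it stands fast and does not shift. Origin: centre of its underside; z up. Its own -x side is the front, with the draw latch in the middle; the lid hinge is at the back (+x). The hinges of lid, lever and loop all run along its y
- lid (a joint): angle of the wooden lid (116 mm across, 16 mm thick) about its hinge, 64 mm behind the canister's axis and 151 mm up; grows as the lid swings up and back. About 0.042: the lid just rests on the springy seal (front some 5 mm proud); about 0.011: drawn down by the latch. The hinge is stiff: the lid stays where it is left, a few newtons at the front edge move it
- lid_front (a point): point on the top face of the lid near its front edge, just behind the keeper: a place to push the lid down; 105 mm from the hinge. z is the lid's upward normal
- keeper (a point): seat of the loop bar's centre line in the keeper, a steel hook 22 mm wide on the lid's front: a trough 7.5 mm wide, open at the top, between a bracket on the lid side (top 10 mm above this point) and an upturned lip outside (top 4 mm above). x points to the lid hinge, z is the lid's upward normal. Lid down: 159 to 164 mm above the surface, 73 mm in front of the canister's axis
- lever (a joint): angle of the latch lever, a steel plate 24 mm wide reaching 54 mm from its pivot (72 mm in front of the canister's axis, 127 mm up). 0: straight down; 1.57: straight out to the front; up to 2.9. With the loop hooked it is slack above about 1, then works against the seal (up to 0.2 N m) and is past centre below 0.16 (give or take 0.04); stiff, so it stays where it is left and must be pressed home on its buffers
- lever_tip (a point): outer face of the lever close to its free end, 50 mm from the pivot; the end curls outward, and the flat of the plate's outer face lies 5 mm nearer the canister than the pivot. z runs along the lever towards the pivot, x is the direction in which the lever closes (towards the canister)
- lever_rest: pair of small rubber buffers on the porcelain 34 mm below the lever pivot, on which the flat lever comes to lie; origin and axes as the canister's. They sit more or less deep in their sockets, which cannot be measured: the lever comes home somewhere between 0.08 and -0.09 rad, felt as a sudden stop. They hardly give, and the porcelain behind them must not take more than 12 N
- loop (a joint): angle of the wire loop about its pivot on the lever, 14 mm from the lever's pivot towards the tip. 0: loop pointing straight up with the lever straight down; grows as the loop folds forward and down relative to the lever. Friction holds it. The loop's direction leans out to the front of straight up by (joint loop - joint lever + 0.08) rad
- loop_bar (a point): middle of the loop's crossbar, 46 mm from the loop's pivot: a steel bar 5 mm thick between two parallel side wires 4.5 mm thick (loop 39 mm wide outside, 29 mm inside). y along the bar, z away from the pivot. Pinched across the side wires next to the bar, the loop can turn between the fingers; pulled upward it lifts the lever with it
- espresso_cup: white porcelain espresso cup with a handle, 62x80x56 mm, to the left of the canister; origin: centre of its underside
- cream_jug: white porcelain cream jug with a handle, 67x103x85 mm, to the right of the canister; origin: centre of its underside
- teaspoon: steel teaspoon lying beyond the cup to the left, 135 mm long, 14 mm high; origin: centre of its underside

How it is judged:
By the outcome, as a careful person would: the job done as asked, in the order asked, and still so for the second after the job is handed in, with the robot touching nothing.
It also fails if it takes over 69 s, if anything falls off the work surface, if the arm or the gripper's body presses on something with over 40 N, if the wrist force passes 120 N, or if a joint passes its speed limit or range.

## Working session

There is one attempt and no reset: what is moved stays moved. The work goes in short steps, Python scripts to look and compute and a shell command to move; the robot and the scene stay as the last step left them, time stands still between calls to the robot, and variables do not carry over. Pictures are saved under pics/ and viewed, at most 10 in all, crops included, and the job is handed in when it is done.

```bash
mkdir -p pics
cat > h.py <<'E'
import numpy as np, cv2
from scipy.spatial.transform import Rotation as Rn
from workcell import env
def snap(n,f=None):
    o=env.get_obs(); s=env.snapshot(n); s['o']=o
    if f: cv2.imwrite('pics/'+f,s['img'][:,:,::-1])
    np.save('last_%s.npy'%n,s,allow_pickle=True)
    return s
def load(n): return np.load('last_%s.npy'%n,allow_pickle=True).item()
def cam(s):
    if 'R' in s and s.get('R') is not None: return np.array(s['R']),np.array(s['t'])
    T=np.array(s['tool_from_camera']);o=s['o'];W=np.eye(4);W[:3,:3]=Rn.from_rotvec(o['eef_rot']).as_matrix();W[:3,3]=o['tool_pos']
    M=np.linalg.inv(W@T);return M[:3,:3],M[:3,3]
def pix(s,u,v,z=None):
    K=np.array([[s['fx'],0,s['cx']],[0,s['fy'],s['cy']],[0,0,1.]])
    p=cv2.undistortPoints(np.array([[[u,v]]],float),K,np.array([s['k1'],0,0,0.]))[0,0]
    if z is None: z=s['z_map'][int(round(v)),int(round(u))]
    R,t=cam(s); return R.T@(np.array([p[0]*z,p[1]*z,z])-t)
def cloud(s):
    v,u=np.mgrid[0:400,0:640]
    K=np.array([[s['fx'],0,s['cx']],[0,s['fy'],s['cy']],[0,0,1.]])
    p=cv2.undistortPoints(np.stack([u,v],-1).reshape(-1,1,2).astype(float),K,np.array([s['k1'],0,0,0.]))[:,0]
    z=s['z_map'].reshape(-1,1).astype(float);R,t=cam(s)
    P=(np.hstack([p*z,z])-t)@R; P[z[:,0]==0]=np.nan
    return P.reshape(400,640,3)
def proj(s,X):
    R,t=cam(s);c=R@np.array(X)+t;a=c[:2]/c[2];a=a*(1+s['k1']*(a@a));return a[0]*s['fx']+s['cx'],a[1]*s['fy']+s['cy']
E
python3 - <<'E'
from h import *
a=snap('scene','scene.png');b=snap('side','side.png')
print(env.get_obs())
for s in(a,b):print(s['fx'],-s['R'].T@s['t'],s['R'][2])
E
```

```text
{'time': 0.1, 'q': array([ 1.04396439e+00,  1.50944610e-01,  1.43793507e+00, -1.83441992e-05,
        1.55382107e+00, -1.34010824e-01]), 'joint_vel': array([-0.00109986, -0.00221385, -0.00219047,  0.00014877,  0.00202661,
       -0.00039787]), 'joint_efforts': array([ 6.22549924e-03, -7.14387560e+01, -5.71798468e+01, -3.08842109e-04,
        7.28137151e-03, -1.49377152e-04]), 'tool_pos': array([0.22003001, 0.53100738, 0.23874681]), 'eef_rot': array([-6.13014966e-01, -3.08085452e+00,  1.65559869e-03]), 'force': array([-0.14156909, -0.36449378, -0.26450588]), 'wrist_torque': array([-0.00025784, -0.04357145,  0.00288731]), 'gripper_force': 0.0, 'opening': 0.08552891442808756}
402.474332148049 [ 0.09748335 -0.63162053  0.59173943] [ 0.56922476  0.69252713 -0.44315837]
401.95482226769394 [0.99517201 0.34106739 0.86436632] [-0.36940644 -0.31192558 -0.87535211]
```

View pics/scene.png

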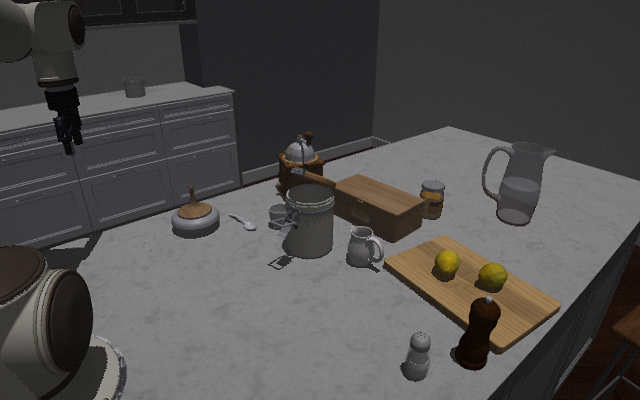

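View pics/side.png

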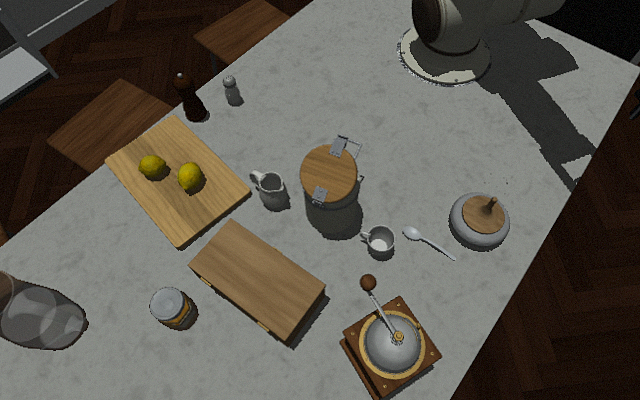

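The canister is at about (312,220) in the scene view and (330,185) in the side view. The hinge plate is at (318,195), and the latch and keeper side, at (340,148), faces the robot. Next I'll fit it and zoom in.

Run:
```python
from h import *
from scipy.optimize import least_squares
a=load('scene');b=load('side')
P=cloud(a);print('hinge side',pix(b,318,195),pix(b,330,173),pix(b,345,140),pix(b,350,150))
print(pix(a,312,230),pix(a,312,178))
Q=P[190:262,282:340].reshape(-1,3);Q=Q[(Q[:,2]>.02)&(Q[:,2]<.1)]
f=lambda p:np.hypot(Q[:,0]-p[0],Q[:,1]-p[1])-.06
r=least_squares(f,[.5,.0],loss='soft_l1',f_scale=.002);print(r.x,np.median(abs(f(r.x))),len(Q))
S=cloud(b)
L=S[135:200,295:362].reshape(-1,3);print(len(L))
L=S[150:190,305:350].reshape(-1,3);L=L[L[:,2]>.14];c=L.mean(0);n=np.linalg.svd(L-c)[2][2];n*=np.sign(n[2]);print('lid plane',c,n)
def crop(s,x0,x1,y0,y1,k): return cv2.resize(s['img'][y0:y1,x0:x1,::-1],None,fx=k,fy=k,interpolation=cv2.INTER_CUBIC)
A=crop(a,255,355,155,275,5);B=crop(b,290,370,125,245,5)
I=np.hstack([A,B])[:, :800] if 0 else np.hstack([cv2.resize(A,(400,480)),cv2.resize(B,(320,480))])
cv2.imwrite('pics/c1.png',np.clip(I*1.5,0,255).astype('uint8'))
```

```text
hinge side [0.70624349 0.08454423 0.17683637] [0.66519568 0.08170442 0.20398573] [0.60086234 0.06766422 0.23129491] [ 0.47608247 -0.00099601  0.00266359]
[0.61639525 0.02096974 0.08750535] [0.62882318 0.03582392 0.21596363]
[0.6486493  0.07250725] 0.0009607102885975105 1437
4355
lid plane [0.6631781  0.07252221 0.20426855] [0.52417159 0.13312438 0.84114329]
```

View pics/c1.png

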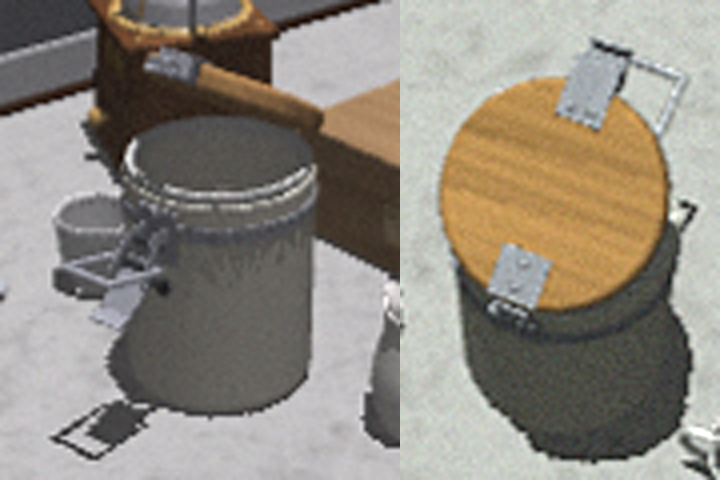

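```bash
cat >> h.py <<'E'
C=np.array([.6486,.0725,0]);YAW=.249
def W(x,y,z): # canister -> world
    return C+Rn.from_euler('z',YAW).apply([x,y,z])
def inC(p): return Rn.from_euler('z',-YAW).apply(np.asarray(p)-C)
def toolR(pitch=0): # z down at 0; pitch>0 tilts tool z towards canister +x; y = canister y
    z=np.array([np.sin(pitch),0,-np.cos(pitch)]);y=np.array([0,1,0.]);x=np.cross(y,z)
    return Rn.from_euler('z',YAW)*Rn.from_matrix(np.c_[x,y,z])
def delta(pos,R=None):
    o=env.get_obs();R0=Rn.from_rotvec(o['eef_rot']);d=R0.inv().apply(np.array(pos)-o['tool_pos'])*10
    t=(R0.inv()*R).as_rotvec()/np.radians(60) if R is not None else np.zeros(3)
    print('shift',d.round(3),'turn',t.round(3))
def st():
    o=env.get_obs();print('t %.2f C-frame tcp mm'%o['time'],(inC(o['tool_pos'])*1e3).round(1),'F',(Rn.from_euler('z',-YAW).apply(o['force'])).round(1),'open %.3f grip %.1f'%(o['opening'],o['gripper_force']))
E
python3 - <<'E'
from h import *
st();delta([.634-.0,.069,.29],toolR(0))
b=load('side');a=load('scene')
S=cloud(b);A=cloud(a)
for n,Q in(('side',S),('scene',A)):
    c=inC(Q.reshape(-1,3));m=(c[:,0]<-.066)&(c[:,0]>-.2)&(abs(c[:,1])<.03)&(c[:,2]>.03)
    for k in range(-200,-60,8):
        q=c[m&(c[:,0]*1e3>k)&(c[:,0]*1e3<=k+8)]
        if len(q):print(n,k,len(q),'z',(np.percentile(q[:,2],[0,25,50,75,100])*1e3).round(),'y',(q[:,1].min()*1e3).round(),(q[:,1].max()*1e3).round())
E
```

```text
t 0.10 C-frame tcp mm [-302.4  550.   238.7] F [-0.2 -0.3 -0.3] open 0.086 grip 0.0
shift [-5.593 -2.684 -0.51 ] turn [-0.001 -0.    -0.613]
side -128 34 z [126. 129. 131. 132. 134.] y -16.0 18.0
side -120 7 z [127. 129. 130. 130. 132.] y 13.0 17.0
side -112 7 z [126. 126. 127. 128. 131.] y 14.0 17.0
side -104 9 z [122. 123. 125. 126. 127.] y -17.0 17.0
side -96 7 z [121. 122. 123. 124. 124.] y 13.0 17.0
side -88 2 z [121. 121. 121. 122. 122.] y 14.0 17.0
scene -136 2 z [130. 130. 130. 131. 131.] y -10.0 2.0
scene -128 30 z [126. 129. 130. 131. 132.] y -20.0 16.0
scene -120 11 z [ 91. 126. 127. 128. 130.] y -20.0 17.0
scene -112 34 z [ 89.  90.  92.  95. 127.] y -19.0 15.0
scene -104 43 z [ 92.  94.  97. 100. 126.] y -20.0 16.0
scene -96 50 z [ 96. 100. 103. 106. 122.] y -20.0 17.0
scene -88 60 z [105. 112. 117. 120. 125.] y -21.0 17.0
scene -80 51 z [113. 121. 127. 130. 136.] y -15.0 12.0
scene -72 20 z [ 94. 117. 130. 133. 135.] y -14.0 9.0
```

```bash
R='1 -1 -.48 -.12 0 0 0;1 -1 -.48 -.12 0 0 0;1 -1 -.48 -.12 0 0 0'
python3 -m creep '1 -.4 -.2 -.12 0 0 0;1 -.8 -.4 -.12 0 0 0;1 -1 -.48 -.12 0 0 0'
python3 -m creep '1 -.4 -.2 -.1 0 0 0;1 -.8 -.4 -.1 0 0 0;1 -1 -.48 -.1 0 0 0'
python3 -m creep '1 -.4 -.2 -.1 0 0 0;1 -.8 -.4 -.1 0 0 0;1 -1 -.48 -.1 0 0 0'
python3 -m creep '1 -.4 -.2 -.1 0 0 0;1 -.8 -.4 -.1 0 0 0;1 -1 -.48 -.1 0 0 0'
python3 -m creep '1 -.4 -.2 -.1 0 0 -.1;1 -.8 -.4 -.1 0 0 -.2;1 -1 -.48 -.1 0 0 -.3;1 -1 -.48 -.1 0 0 -.4;1 -1 -.48 -.1 0 0 -.5;1 -1 -.48 -.1 0 0 -.61;1 -1 -.48 -.1 0 0 -.61'
python3 -c "
from h import *
st();delta([.634,.069,.25],toolR(0))"
```

```text
time: 0.35
tool_pos: [0.2951, 0.4468, 0.2515]
eef_rot: [0.612, 3.081, -0.0]
force: [0.3, -1.4, 0.4]
opening: 0.0517
gripper_force: 0.0
time: 0.6
tool_pos: [0.3696, 0.3635, 0.2617]
eef_rot: [0.614, 3.08, -0.0]
force: [0.9, 1.0, 0.2]
opening: 0.0125
gripper_force: 0.0
time: 0.85
tool_pos: [0.4437, 0.2807, 0.2716]
eef_rot: [0.614, 3.08, -0.0]
force: [0.1, 0.1, -0.8]
opening: 0.0002
gripper_force: 0.0
time: 1.1
tool_pos: [0.5178, 0.1979, 0.2815]
eef_rot: [0.615, 3.08, -0.001]
force: [0.7, 1.7, -0.5]
opening: 0.0001
gripper_force: 0.0
time: 1.68
tool_pos: [0.5902, 0.1178, 0.2908]
eef_rot: [0.394, -3.116, 0.0]
force: [-1.0, 0.6, 0.4]
opening: 0.0003
gripper_force: 0.0
t 1.68 C-frame tcp mm [-45.4  58.3 290.8] F [-0.8  0.8  0.4] open 0.000 grip 0.0
shift [-0.303 -0.582  0.408] turn [ 0.    -0.001  0.003]
```

```bash
python3 -m creep '1 -.2 -.3 0 0 0 0;1 -.33 -.59 .15 0 0 0;1 -.33 -.59 .36 0 0 0;1 -.33 -.59 .36 0 0 0'
python3 -m creep '1 .02 0 .08 0 0 0;1 .04 0 .14 0 0 0;1 .06 0 .2 0 0 0;1 .08 0 .25 0 0 0;1 .1 0 .3 0 0 0;1 .13 0 .35 0 0 0;1 .15 0 .4 0 0 0;1 .17 0 .45 0 0 0;1 .2 0 .5 0 0 0;1 .22 0 .55 0 0 0;1 .22 0 .6 0 0 0;1 .22 0 .6 0 0 0'
python3 -c "
from h import *
st()"
```

```text
time: 2.02
tool_pos: [0.636, 0.0679, 0.2507]
eef_rot: [0.376, -3.113, -0.001]
force: [0.2, 0.5, -0.7]
opening: -0.0003
gripper_force: 0.0
time: 3.02
tool_pos: [0.6148, 0.0635, 0.1941]
eef_rot: [0.385, -3.116, -0.0]
force: [0.0, 0.6, -1.1]
opening: -0.0
gripper_force: 0.0
t 3.02 C-frame tcp mm [-35.   -0.4 194.1] F [ 0.2  0.6 -1.1] open -0.000 grip 0.0
```

```bash
python3 -m creep '1 0 0 .02 0 0 0;1 0 0 .05 0 0 0;1 0 0 .08 0 0 0;1 0 0 .08 0 0 0'|grep -E 'pos|^force'
python3 -m creep '1 0 0 .02 0 0 0;1 0 0 .04 0 0 0;1 0 0 .04 0 0 0'|grep -E 'pos|^force'
python3 - <<'E'
from h import *
s=snap('side');a=snap('scene','s2.png');S=cloud(s)
st()
c=inC(S.reshape(-1,3));m=(np.hypot(c[:,0]-.01,c[:,1])<.04)&(c[:,2]>.14)&(c[:,2]<.26)&(c[:,0]>-.01)
L=c[m];q=L.mean(0);n=np.linalg.svd(L-q)[2][2];print(q,n,len(L))
I=cv2.resize(a['img'][130:270,240:380,::-1],None,fx=4,fy=4,interpolation=cv2.INTER_CUBIC);cv2.imwrite('pics/c2.png',np.clip(I*1.5,0,255).astype('uint8'))
E
```

```text
tool_pos: [0.6151, 0.0635, 0.1866]
force: [0.5, 0.5, -0.2]
tool_pos: [0.6151, 0.0635, 0.1829]
force: [-0.3, 0.4, 0.2]
t 3.70 C-frame tcp mm [-34.6  -0.4 183.3] F [ 0.6  0.5 -0.4] open -0.000 grip 0.0
[0.01705406 0.00048551 0.17236491] [ 6.16975589e-02 -5.63794231e-04  9.98094732e-01] 880
```

View pics/c2.png

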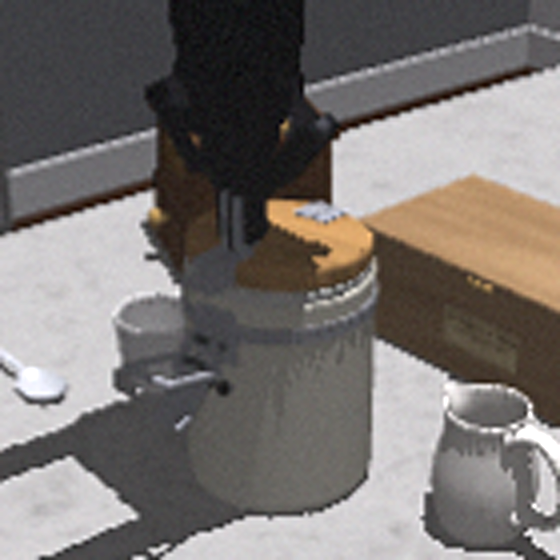

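The picture shows the lid almost down under the fingers (tilt about 0.06), and the loop still sticks out to the front at crop (160,380). I'll ease the lid down the last 2 mm.

```bash
python3 -m creep '1 0 0 .01 0 0 0;1 0 0 .02 0 0 0;1 0 0 .02 0 0 0'|grep -E 'pos|^force'
python3 -m creep '1 0 0 .005 0 0 0;1 0 0 .01 0 0 0;1 0 0 .01 0 0 0'|grep -E 'pos|^force'
python3 - <<'E'
from h import *
s=snap('side');S=cloud(s)
c=inC(S.reshape(-1,3));m=(np.hypot(c[:,0]-.01,c[:,1])<.04)&(c[:,2]>.14)&(c[:,2]<.26)&(c[:,0]>-.01)
L=c[m];q=L.mean(0);n=np.linalg.svd(L-q)[2][2];print(q,n,len(L));st()
E
```

```text
tool_pos: [0.6151, 0.0635, 0.1811]
force: [-0.1, -0.8, 0.2]
tool_pos: [0.6151, 0.0635, 0.1802]
force: [-0.0, 0.3, 0.3]
[0.01687304 0.00046337 0.17115546] [-2.82384343e-02  7.15527439e-04 -9.99600960e-01] 867
t 4.25 C-frame tcp mm [-34.6  -0.5 180.2] F [-0.2  0.1 -0.1] open -0.000 grip 0.0
```

```bash
python3 -m creep '1 0 0 -.2 0 0 0;0 .1 0 -.4 0 0 0;0 .4 -.01 -.4 0 0 0;0 .7 -.01 -.4 0 0 0;0 .86 -.01 -.3 0 0 0;0 .86 -.01 -.1 0 0 0;0 .86 -.01 0 0 0 0;0 .86 -.01 0 0 0 0'|grep -E 'pos|^force|open'
python3 - <<'E'
from h import *
st();s=snap('wrist','w1.png')
Q=cloud(s);c=inC(Q.reshape(-1,3))*1e3
for p in [(-126,17,130),(-126,-18,130),(-112,0,90),(-73,0,163)]: print(p,np.round(proj(s,W(*np.array(p)/1e3))))
m=(c[:,0]<-90)&(c[:,0]>-145)&(abs(c[:,1])<30)&(c[:,2]>110)&(c[:,2]<145)
for k in range(-140,-90,5):
    q=c[m&(c[:,0]>k)&(c[:,0]<=k+5)]
    if len(q):print(k,len(q),q[:,2].mean().round(1),np.percentile(q[:,1],[0,3,97,100]).round(1))
m=(c[:,0]<-58)&(c[:,0]>-85)&(abs(c[:,1])<20)&(c[:,2]>140)
for k in range(-86,-58,3):
    q=c[m&(c[:,0]>k)&(c[:,0]<=k+3)]
    if len(q):print('keep',k,len(q),np.percentile(q[:,2],[0,50,100]).round(1),np.percentile(q[:,1],[0,3,97,100]).round(1))
E
```

```text
tool_pos: [0.5313, 0.0416, 0.1784]
force: [-0.2, -0.2, -0.2]
opening: 0.0834
t 4.92 C-frame tcp mm [-121.3   -1.   178.4] F [-0.2 -0.1 -0.2] open 0.083 grip 0.0
(-126, 17, 130) [347. 223.]
(-126, -18, 130) [291. 223.]
(-112, 0, 90) [319. 222.]
(-73, 0, 163) [320. 329.]
-130 179 128.0 [-19.1 -17.8  16.8  18.3]
-125 302 128.6 [-19.3 -18.4  18.1  18.9]
-120 86 126.8 [-19.5 -19.4  18.6  18.6]
-115 84 125.4 [-19.1 -18.9  18.7  18.8]
-110 81 124.2 [-19.4 -19.2  18.3  18.4]
-105 79 122.7 [-19.5 -19.3  18.6  18.6]
-100 71 121.5 [-19.2 -19.1  18.1  18.8]
-95 79 119.6 [-19.5 -19.3  18.2  18.3]
keep -80 469 [157.5 164.1 168.7] [-11.4 -10.5   9.8  10.6]
keep -77 19 [166.1 167.1 167.5] [-10.3 -10.    7.5   7.7]
keep -74 33 [160.7 161.5 162.6] [-11.2 -11.2  10.5  10.5]
keep -71 410 [160.  163.4 174.3] [-12.  -10.9  10.   10.9]
keep -68 364 [159.5 167.9 173.7] [-12.4 -11.7  11.1  11.7]
keep -65 1 [142.2 142.2 142.2] [13.1 13.1 13.1 13.1]
keep -62 46 [140.2 143.3 145.1] [-15.2 -15.1  14.4  14.5]
keep -59 16 [142.5 145.7 149.5] [-15.6 -15.4  13.8  13.8]
```

View pics/w1.png

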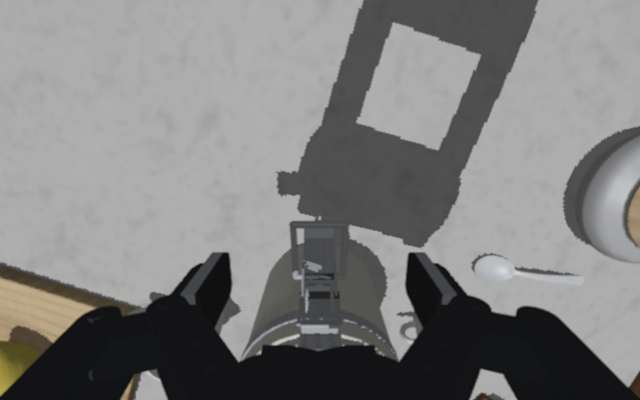

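The wrist view shows the loop (bar at row 223, columns 291–347) centred between the open pads, with the keeper at (320,329). I'll descend and pinch it.

```bash
python3 -m creep '0 -.03 .005 .2 0 0 0;0 -.03 .005 .4 0 0 0;0 -.03 .005 .57 0 0 0;0 -.03 .005 .57 0 0 0' 20|grep -E 'pos|^force|open'
python3 -m creep '.4 0 0 0 0 0 0;.5 0 0 0 0 0 0;.6 0 0 0 0 0 0;.6 0 0 0 0 0 0;.6 0 0 0 0 0 0;.6 0 0 0 0 0 0' 20
python3 - <<'E'
from h import *
st();s=snap('wrist','w2.png');c=inC(cloud(s).reshape(-1,3))*1e3
for k in range(-140,-90,5):
    q=c[(c[:,0]>k)&(c[:,0]<=k+5)&(abs(c[:,1])<15)&(c[:,2]>110)&(c[:,2]<145)]
    if len(q):print(k,len(q),q[:,2].mean().round(1),np.percentile(q[:,1],[0,3,97,100]).round(1))
E
```

```text
tool_pos: [0.5342, 0.043, 0.1209]
force: [-0.4, -0.2, -0.5]
opening: 0.0855
time: 5.8
tool_pos: [0.5351, 0.043, 0.1239]
eef_rot: [-0.385, 3.117, -0.0]
force: [0.7, 2.0, 1.6]
opening: 0.0372
gripper_force: 20.7
t 5.80 C-frame tcp mm [-117.3   -0.7  123.9] F [1.2 1.8 1.6] open 0.037 grip 20.7
-130 344 127.2 [-14.9 -13.9  14.2  14.9]
-125 300 127.9 [-14.9 -14.2  14.4  14.9]
-120 13 125.2 [14.4 14.4 15.  15. ]
-115 16 123.9 [14.4 14.4 14.9 14.9]
-110 11 122.8 [14.4 14.4 15.  15. ]
-105 15 121.3 [14.4 14.4 15.  15. ]
-100 8 120.5 [14.6 14.6 14.7 14.8]
-95 25 116.6 [-12.3 -12.3  14.9  14.9]
```

View pics/w2.png

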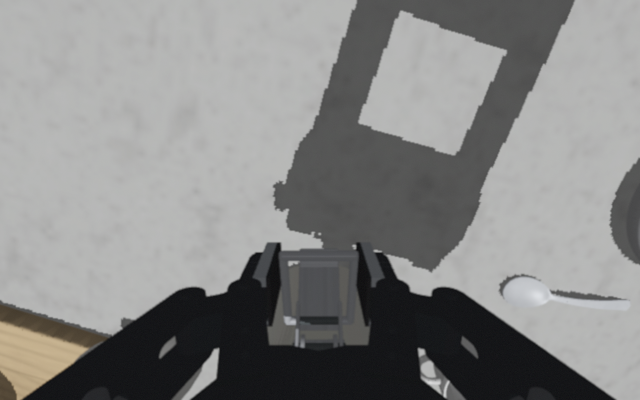

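The pads hold both side wires of the loop (columns 270–375, bar at row 255). Now I'll swing it up along its arc, then lift.

```bash
python3 -m creep '.6 -.01 0 -.04 0 0 0;.6 -.027 0 -.077 0 0 0;.6 -.05 0 -.115 0 0 0;.6 -.077 0 -.155 0 0 0;.6 -.11 0 -.19 0 0 0;.6 -.147 0 -.22 0 0 0;.6 -.19 0 -.245 0 0 0;.6 -.23 0 -.265 0 0 0;.6 -.23 0 -.265 0 0 0'
python3 -m creep '.6 -.01 0 -.04 0 0 0;.6 -.02 0 -.08 0 0 0;.6 -.03 0 -.12 0 0 0;.6 -.04 0 -.17 0 0 0;.6 -.04 0 -.17 0 0 0'
python3 - <<'E'
from h import *
st();s=snap('wrist');a=snap('scene','s3.png');b=snap('side')
for n,x in(('w',s),('sc',a),('si',b)):
  c=inC(cloud(x).reshape(-1,3))*1e3
  for k in range(-140,-64,4):
    q=c[(c[:,0]>k)&(c[:,0]<=k+4)&(abs(c[:,1])<15)&(c[:,2]>70)&(c[:,2]<195)]
    if len(q):print(n,k,len(q),np.percentile(q[:,2],[0,50,100]).round(1),end=' | ')
  print()
I=cv2.resize(a['img'][160:260,240:340,::-1],None,fx=5,fy=5,interpolation=cv2.INTER_CUBIC);cv2.imwrite('pics/c3.png',np.clip(I*1.6,0,255).astype('uint8'))
E
```

```text
time: 6.6
tool_pos: [0.558, 0.0487, 0.1505]
eef_rot: [-0.385, 3.117, -0.0]
force: [-2.8, 1.5, 0.9]
opening: 0.0369
gripper_force: 20.1
time: 7.02
tool_pos: [0.5614, 0.0495, 0.168]
eef_rot: [-0.385, 3.117, -0.0]
force: [-2.6, 1.8, 0.8]
opening: 0.0376
gripper_force: 21.5
t 7.02 C-frame tcp mm [-90.2  -0.8 168. ] F [-2.1  2.4  0.8] open 0.038 grip 21.5
w -128 155 [133.3 135.1 137.8] | w -124 237 [131.6 133.6 136.1] | w -120 228 [128.5 130.8 132.9] | w -116 248 [127.2 129.2 130.7] | w -112 254 [126.8 128.5 129.7] | w -108 236 [126.1 127.7 129.6] | w -104 636 [125.4 170.6 173.7] | w -100 524 [124.8 171.6 174.1] | w -96 269 [123.9 125.7 155. ] | w -92 238 [123.3 124.9 142.3] | w -88 354 [123.2 127.8 134.2] | w -84 41 [125.7 127.3 128.2] | w -80 523 [130.1 164.5 168.9] | w -76 318 [123.8 129.3 162.7] | w -72 769 [126.6 161.6 174.3] | w -68 772 [ 91.3 172.1 175.6] | 
sc -132 1 [138.4 138.4 138.4] | sc -128 10 [135.7 136.4 137.5] | sc -124 3 [133.8 133.8 135. ] | sc -120 5 [130.  132.2 133.3] | sc -116 8 [128.7 131.5 132. ] | sc -112 7 [129.6 130.2 131.4] | sc -108 9 [127.9 130.  174.7] | sc -104 28 [128.7 172.9 175.9] | sc -100 17 [127.7 129.3 174.1] | sc -96 15 [126.6 132.3 159.6] | sc -92 19 [125.8 130.  143.6] | sc -88 16 [124.1 129.3 136. ] | sc -84 6 [128.3 148.1 170.2] | sc -80 22 [123.8 132.2 168.7] | sc -76 15 [122.5 128.7 134.3] | sc -72 9 [ 97.  130.8 135.5] | sc -68 20 [ 91.6  97.9 139.8] | 
si -124 11 [132.7 133.7 136.9] | si -120 17 [129.4 132.7 136.3] | si -116 10 [129.3 131.  132.8] | si -112 16 [128.1 131.1 133.7] | si -108 11 [128.4 131.  133. ] | si -104 12 [127.9 130.8 174.9] | si -100 25 [125.4 174.2 177.3] | si -96 6 [126.  129.3 177.3] | si -92 8 [125.3 136.  147.6] | si -88 10 [128.2 133.1 140.1] | si -84 7 [127.3 130.6 137.8] | si -80 24 [133.5 167.1 171.4] | si -76 10 [160.3 166.  169.9] | si -68 15 [163.6 175.3 176.9] |
```

View pics/c3.png

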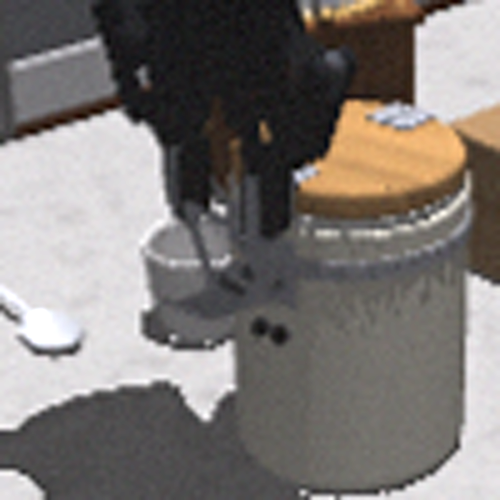

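Lever is horizontal and the bar is at about (-100, 172). The pads sit too far inward, so I'll re-pinch 10 mm further out, then carry it over the lip.

```bash
python3 -m creep '.35 0 0 0 0 0 0;.35 0 0 0 0 0 0;.35 0 0 0 0 0 0;.35 .05 0 0 0 0 0;.35 .1 0 0 0 0 0;.35 .1 0 0 0 0 0;.6 .1 0 0 0 0 0;.6 .1 0 0 0 0 0;.6 .1 0 0 0 0 0;.6 .1 0 0 0 0 0;.6 .1 0 0 0 0 0'
cat > look.py <<'E'
from h import *
st();s=snap('wrist')
c=inC(cloud(s).reshape(-1,3))*1e3
for k in range(-130,-60,3):
    q=c[(c[:,0]>k)&(c[:,0]<=k+3)&(abs(c[:,1])<13)&(c[:,2]>70)&(c[:,2]<195)]
    if len(q):print(k,len(q),np.percentile(q[:,2],[0,50,100]).round(1),end=' | ')
E
python3 look.py
```

```text
time: 8.08
tool_pos: [0.5513, 0.0471, 0.167]
eef_rot: [-0.386, 3.118, 0.0]
force: [-1.9, 0.9, 4.6]
opening: 0.0368
gripper_force: 19.8
t 8.08 C-frame tcp mm [-100.5   -0.7  167. ] F [-1.6  1.3  4.6] open 0.037 grip 19.8
-127 166 [131.5 133.2 134.8] | -124 165 [129.5 132.1 134. ] | -121 162 [128.3 130.1 131.9] | -118 166 [126.2 128.3 129.9] | -115 171 [125.9 127.7 129.7] | -112 181 [125.7 127.1 128.9] | -109 172 [125.2 126.8 128.4] | -106 169 [124.8 126.3 128.1] | -103 544 [124.2 170.3 173.1] | -100 383 [124.  171.  172.9] | -97 184 [123.2 125.1 169.9] | -94 183 [123.1 124.7 135. ] | -91 176 [122.6 124.2 134.2] | -88 270 [121.6 127.1 134.2] | -85 75 [126.  127.7 133.5] | -82 75 [125.4 166.3 168.7] | -79 434 [158.9 164.5 168.8] | -76 24 [129.9 132.1 133.8] | -73 323 [127.  160.2 162.7] | -70 965 [127.6 166.8 175.4] | -67 371 [ 92.7 173.3 175.1] | -64 795 [ 90.6 129.5 175.2] | -61 300 [ 77.7 173.2 175. ] |
```

```bash
python3 -m creep '.6 -.02 0 -.03 0 0 0;.6 -.04 0 -.06 0 0 0;.6 -.07 0 -.09 0 0 0;.6 -.1 0 -.1 0 0 0;.6 -.13 0 -.1 0 0 0;.6 -.16 0 -.1 0 0 0;.6 -.19 0 -.1 0 0 0;.6 -.22 0 -.1 0 0 0;.6 -.25 0 -.1 0 0 0;.6 -.25 0 -.1 0 0 0'
python3 look.py
```

```text
time: 8.97
tool_pos: [0.5759, 0.0532, 0.1766]
eef_rot: [0.385, -3.118, -0.0]
force: [-1.9, 1.8, 0.2]
opening: 0.0367
gripper_force: 21.4
t 8.97 C-frame tcp mm [-75.2  -0.8 176.6] F [-1.4  2.2  0.2] open 0.037 grip 21.4
-115 190 [159.6 161.7 163.1] | -112 131 [154.7 158.6 162.2] | -109 140 [149.9 152.1 154.6] | -106 177 [147.5 149.4 151.3] | -103 170 [144.6 146.7 148.6] | -100 161 [141.9 144.1 146. ] | -97 140 [139.4 141.2 143.3] | -94 152 [136.9 138.7 140.1] | -91 155 [134.4 136.7 142.9] | -88 219 [131.3 134.3 145. ] | -85 199 [133.4 135.6 144.3] | -82 69 [130.6 160.2 168.7] | -79 751 [124.3 167.4 182.3] | -76 494 [121.3 180.2 182.3] | -73 392 [125.8 160.6 179.9] | -70 307 [127.2 171.3 175. ] | -67 321 [ 93.6 173.4 175.1] | -64 495 [ 89.5 143.3 175.3] | -61 279 [ 73.9 173.4 175. ] |
```

```bash
python3 -m creep '.6 -.01 0 .02 0 0 0;.6 -.015 0 .04 0 0 0;.6 -.015 0 .06 0 0 0;.6 -.015 0 .06 0 0 0'|grep ^force
cat > bar.py <<'E'
from h import *
st();s=snap('wrist')
c=inC(cloud(s).reshape(-1,3))*1e3
y=c[:,1];k=abs(y)<10;k2=(abs(y)>12)&(abs(y)<14)
r=(c[:,0]>-90)&(c[:,0]<-62)&(c[:,2]>155)&(c[:,2]<190)
b=c[r&k2];print('bar ends',len(b),np.percentile(b[:,0],[2,50,98]).round(1),np.percentile(b[:,2],[2,50,98]).round(1))
for a in np.arange(-86,-62,1.5):
    q=c[r&k&(c[:,0]>a)&(c[:,0]<=a+1.5)]
    if len(q):print(a,len(q),np.percentile(q[:,2],[0,50,100]).round(1),end=' | ')
E
python3 bar.py
```

```text
force: [-1.4, 1.4, 1.6]
t 9.35 C-frame tcp mm [-73.9  -0.9 170.9] F [-1.   1.7  1.6] open 0.037 grip 22.0
bar ends 102 [-76.8 -74.9 -64.2] [171.5 175.1 176.7]
-80.0 201 [159.8 165.2 169. ] | -78.5 188 [159.1 166.6 175.2] | -77.0 195 [166.  174.3 176.9] | -75.5 150 [162.1 175.5 177.2] | -74.0 176 [160.2 174.9 176.7] | -72.5 139 [159.8 161.5 175.6] | -71.0 46 [160.2 160.9 161.8] | -69.5 83 [168.8 171.7 173.9] | -68.0 276 [168.1 172.5 175.2] | -66.5 95 [172.4 173.7 175.3] | -65.0 109 [172.3 173.7 175. ] | -63.5 111 [172.  173.6 174.9] |
```

```bash
python3 -m creep '.6 -.005 0 .02 0 0 0;.6 -.005 0 .04 0 0 0;.6 -.005 0 .06 0 0 0;.6 -.005 0 .08 0 0 0;.6 -.005 0 .1 0 0 0;.6 -.005 0 .1 0 0 0'|grep ^force
python3 bar.py
```

```text
force: [-0.1, 3.3, 3.5]
t 9.90 C-frame tcp mm [-73.4  -0.8 160.7] F [0.7 3.2 3.5] open 0.037 grip 22.1
bar ends 100 [-76.5 -74.1 -65.6] [161.5 165.3 172. ]
-80.0 244 [158.8 164.5 168.3] | -78.5 216 [158.2 165.6 168.3] | -77.0 44 [164.3 165.3 167.3] | -75.5 168 [163.4 165.4 167.5] | -74.0 108 [163.9 165.6 167.1] | -72.5 48 [163.9 165.  165.7] | -71.0 2 [161.6 162.7 163.8] | -69.5 457 [158.9 165.6 174.4] | -68.0 354 [158.8 170.9 174.9] | -66.5 124 [171.6 173.1 174.4] | -65.0 120 [171.6 173.1 174.5] | -63.5 125 [171.8 173.  174.3] |
```

Bar sits in the trough (between lip top 168 and bracket top 174). Release and check the lever.

```bash
python3 -m creep '.35 0 0 0 0 0 0;.35 0 0 0 0 0 0;.35 0 0 0 0 0 0;.35 0 0 -.2 0 0 0;.35 0 0 -.5 0 0 0;.35 .2 0 -.8 0 0 0;.35 .5 0 -1 0 0 0;.35 .5 0 -1 0 0 0;.35 .5 0 -1 0 0 0'|grep -E '^force|pos'
python3 look.py; python3 bar.py
python3 - <<'E'
from h import *
s=load('wrist');cv2.imwrite('pics/w3.png',s['img'][:,:,::-1])
E
```

```text
tool_pos: [0.5287, 0.0411, 0.2624]
force: [0.7, -0.5, -0.2]
t 10.70 C-frame tcp mm [-123.9   -0.9  262.4] F [ 0.6 -0.7 -0.2] open 0.056 grip 0.0
-121 70 [102.2 103.5 105.4] | -118 71 [101.  103.4 105.1] | -115 69 [101.9 103.7 105.2] | -112 68 [101.5 103.7 104.9] | -109 81 [102.8 104.9 106.3] | -106 71 [104.4 106.1 107.8] | -103 83 [105.1 107.4 109.5] | -100 80 [106.8 108.8 111.2] | -97 76 [107.7 109.9 112.2] | -94 93 [110.1 111.6 121.6] | -91 87 [111.1 113.1 123.6] | -88 100 [111.5 114.5 124.9] | -85 109 [113.9 119.8 127. ] | -82 76 [116.8 120.5 167.1] | -79 200 [116.  160.8 167.7] | -76 195 [118.1 164.7 167.1] | -73 110 [126.2 129.2 166.1] | -70 294 [ 94.3 166.2 175.3] | -67 143 [ 89.8 172.5 174.3] | -64 251 [ 90.4 120.8 173.9] | -61 152 [ 73.1 172.4 174.4] | t 10.75 C-frame tcp mm [-123.6   -0.9  261. ] F [ 0.3  0.1 -0.9] open 0.056 grip 0.0
bar ends 41 [-76.2 -74.1 -66.1] [163.8 165.2 168.5]
-80.0 71 [159.9 164.  168. ] | -78.5 69 [159.1 166.1 167.9] | -77.0 18 [164.9 165.4 167. ] | -75.5 51 [163.7 165.6 167.1] | -74.0 31 [164.1 165.5 166.6] | -72.5 23 [163.8 165.  166. ] | -69.5 136 [159.7 165.  174.5] | -68.0 113 [160.9 171.  174.9] | -66.5 34 [171.4 172.9 174.3] | -65.0 41 [172.1 173.3 174.6] | -63.5 32 [172.  172.9 174.1] |
```

View pics/w3.png

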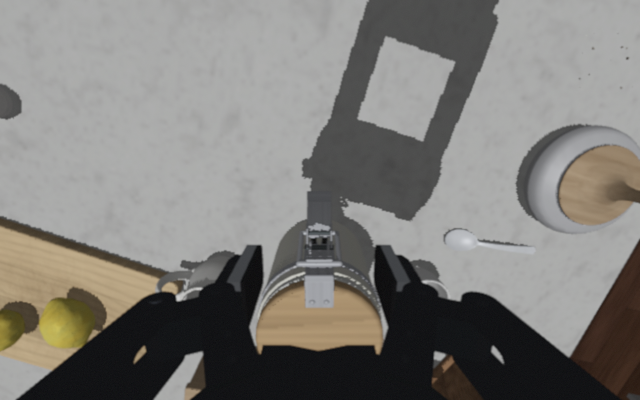

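The loop is over the keeper and the lever slopes down and out at about 1.15 rad (tip at (318,205)). Next I'll tilt the closed gripper to press the lever.

```bash
python3 -m creep '.6 .2 0 0 0 -.11 0;.8 .4 0 .1 0 -.22 0;1 .6 0 .2 0 -.33 0;1 .6 0 .2 0 -.44 0;1 .6 0 .2 0 -.55 0;1 .6 0 .2 0 -.66 0;1 .6 0 .2 0 -.77 0;1 .6 0 .2 0 -.88 0;1 .6 0 .2 0 -.917 0;1 .6 0 .2 0 -.917 0'
cat > path.py <<'E'
from h import *
ph=np.radians(55);z=np.array([np.sin(ph),-np.cos(ph)]);x=np.array([-np.cos(ph),-np.sin(ph)])
o=env.get_obs();R0=Rn.from_rotvec(o['eef_rot'])
st();print('pitch err',((R0.inv()*toolR(ph)).as_rotvec()/np.radians(60)).round(3))
def tcp(th):
    l=np.array([-np.sin(th),-np.cos(th)]);c=np.array([np.cos(th),-np.sin(th)])
    rT=36+8*(1.15-th)/1.15
    lead=max(11*x@c,-11*x@c)
    T=np.array([-72,127])+rT*l+(5-lead)*c
    return T-8*z
for th in [1.6,1.4,1.25,1.1,.95,.8,.7,.6,.5,.4,.3,.2,.1,0,-.1]:
    p=tcp(th);w=W(p[0]/1e3,-.0005,p[1]/1e3)
    print(th,p.round(1),'shift',(R0.inv().apply(w-o['tool_pos'])*10).round(3))
E
python3 path.py; python3 -c "from h import *;print(env.get_obs()['q'])"
```

```text
time: 11.63
tool_pos: [0.47, 0.0263, 0.2385]
eef_rot: [-0.264, 2.169, 0.141]
force: [0.2, 0.2, -0.3]
opening: 0.0
gripper_force: 0.0
t 11.63 C-frame tcp mm [-184.5   -0.8  238.5] F [ 0.3  0.1 -0.3] open 0.000 grip 0.0
pitch err [-0.003 -0.    -0.005]
1.6 [-111.3  136.7] shift [0.413 0.005 1.183]
1.4 [-112.8  128.5] shift [0.489 0.004 1.218]
1.25 [-112.5  121.9] shift [0.542 0.004 1.258]
1.1 [-111.   115.3] shift [0.588 0.004 1.309]
0.95 [-108.2  108.7] shift [0.625 0.004 1.369]
0.8 [-104.1  102.7] shift [0.651 0.004 1.437]
0.7 [-100.7   99.1] shift [0.661 0.004 1.486]
0.6 [-97.  96.] shift [0.665 0.004 1.534]
0.5 [-94.7  94.2] shift [0.666 0.005 1.563]
0.4 [-92.1  92.6] shift [0.665 0.005 1.593]
0.3 [-89.4  91.1] shift [0.662 0.005 1.625]
0.2 [-86.4  89.7] shift [0.656 0.005 1.657]
0.1 [-83.3  88.5] shift [0.647 0.005 1.689]
0 [-79.9  87.6] shift [0.636 0.005 1.722]
-0.1 [-76.3  86.9] shift [0.621 0.005 1.756]
[-0.51487864 -0.62072659  2.31240434  0.84797994  0.85193991 -2.70862343]
```

```bash
python3 -m creep '1 .2 0 .2 0 0 0;1 .4 0 .4 0 0 0;1 .49 .005 .6 0 0 0;1 .49 .005 .8 0 0 0;1 .49 .005 .95 0 0 0;1 .49 .005 .95 0 0 0;1 .49 .005 .95 0 0 0'|grep ^force
python3 path.py; python3 -c "from h import *;print(env.get_obs()['q'])"
```

```text
force: [0.3, -0.1, 0.5]
t 12.22 C-frame tcp mm [-132.8   13.2  160.7] F [ 0.3 -0.1  0.5] open 0.000 grip 0.0
pitch err [-0.014 -0.027 -0.01 ]
1.6 [-111.3  136.7] shift [ 0.063 -0.133  0.317]
1.4 [-112.8  128.5] shift [ 0.138 -0.133  0.354]
1.25 [-112.5  121.9] shift [ 0.189 -0.133  0.395]
1.1 [-111.   115.3] shift [ 0.234 -0.133  0.448]
0.95 [-108.2  108.7] shift [ 0.269 -0.132  0.509]
0.8 [-104.1  102.7] shift [ 0.293 -0.131  0.578]
0.7 [-100.7   99.1] shift [ 0.302 -0.131  0.627]
0.6 [-97.  96.] shift [ 0.305 -0.13   0.675]
0.5 [-94.7  94.2] shift [ 0.305 -0.129  0.704]
0.4 [-92.1  92.6] shift [ 0.303 -0.129  0.735]
0.3 [-89.4  91.1] shift [ 0.299 -0.128  0.766]
0.2 [-86.4  89.7] shift [ 0.292 -0.128  0.797]
0.1 [-83.3  88.5] shift [ 0.283 -0.127  0.83 ]
0 [-79.9  87.6] shift [ 0.27  -0.127  0.863]
-0.1 [-76.3  86.9] shift [ 0.254 -0.126  0.896]
[-0.30620912 -0.37272603  2.33828823  0.96368895  0.52323735 -2.8074341 ]
```

```bash
python3 -m creep '1 -.15 0 -.2 0 0 .1;1 -.15 0 -.3 0 0 .2;1 -.15 0 -.3 0 0 .3;1 -.15 0 -.3 0 0 .4;1 -.15 0 -.3 0 0 .5;1 -.15 0 -.3 0 0 .6;1 -.15 0 -.3 0 0 .7;1 -.15 0 -.3 0 0 .8;1 -.15 0 -.3 0 0 .9;1 -.15 0 -.3 0 0 1;1 -.15 0 -.3 0 0 1'|grep -E '^force|pos'
python3 -c "from h import *;print(env.get_obs()['q']);st()
delta(W(-.135,0,.165),toolR(np.radians(55))*Rn.from_euler('z',np.pi))"
```

```text
tool_pos: [0.5013, 0.0478, 0.1919]
force: [0.5, 0.4, -0.1]
[-0.34100661 -0.47021881  2.32503911  0.84936516  0.61348276 -1.63188677]
t 13.13 C-frame tcp mm [-148.8   12.4  191.9] F [ 0.6  0.3 -0.1] open 0.000 grip 0.0
shift [-0.039 -0.175  0.273] turn [-0.015  0.033  1.985]
```

```bash
python3 -m creep '1 0 0 0 0 0 .11;1 0 0 0 0 0 .22;1 0 0 0 0 0 .33;1 0 0 0 0 0 .44;1 0 0 0 0 0 .55;1 0 0 0 0 0 .66;1 0 0 0 0 0 .77;1 0 0 0 0 0 .88;1 0 0 0 0 0 1;1 0 0 0 0 0 1'|grep -E '^force'
python3 -m creep '1 0 0 0 0 0 .11;1 0 0 0 0 0 .22;1 0 0 0 0 0 .33;1 0 0 0 0 0 .44;1 0 0 0 0 0 .55;1 0 0 0 0 0 .66;1 0 0 0 0 0 .77;1 0 0 0 0 0 .88;1 0 0 0 0 0 .98;1 0 0 0 0 0 .98'|grep -E '^force'
python3 -c "from h import *;print(env.get_obs()['q']);st()
delta(W(-.135,-.0005,.16),toolR(np.radians(55))*Rn.from_euler('z',np.pi))"
```

```text
force: [0.2, 0.0, -1.1]
force: [-0.7, 0.1, 0.4]
[-0.34064795 -0.46988205  2.32541571  0.85041677  0.61278477  0.43384026]
t 14.80 C-frame tcp mm [-148.7   12.5  191.7] F [-0.6  0.3  0.4] open -0.000 grip 0.0
shift [-0.175  0.123  0.301] turn [0.017 0.024 0.011]
```

```bash
sed -i "s/(R0.inv()\*toolR(ph))/(R0.inv()*toolR(ph)*Rn.from_euler('z',np.pi))/" path.py
python3 -m creep '1 -.05 .04 .1 .01 .01 0;1 -.1 .08 .2 .017 .024 .01;1 -.18 .12 .3 .017 .024 .01;1 -.18 .12 .3 .017 .024 .01;1 -.18 .12 .3 .017 .024 .01'|grep -E '^force'
python3 path.py;python3 -c "from h import *;print(env.get_obs()['q'])"
```

```text
force: [-1.0, 0.4, -0.5]
t 15.22 C-frame tcp mm [-1.355e+02 -1.000e-01  1.590e+02] F [-0.8  0.7 -0.5] open -0.000 grip 0.0
pitch err [-0.     0.001  0.005]
1.6 [-111.3  136.7] shift [-0.043  0.004  0.326]
1.4 [-112.8  128.5] shift [-0.119  0.004  0.361]
1.25 [-112.5  121.9] shift [-0.171  0.003  0.401]
1.1 [-111.   115.3] shift [-0.217  0.003  0.452]
0.95 [-108.2  108.7] shift [-0.254  0.003  0.513]
0.8 [-104.1  102.7] shift [-0.28   0.003  0.581]
0.7 [-100.7   99.1] shift [-0.29   0.003  0.63 ]
0.6 [-97.  96.] shift [-0.295  0.003  0.678]
0.5 [-94.7  94.2] shift [-0.296  0.003  0.707]
0.4 [-92.1  92.6] shift [-0.294  0.003  0.737]
0.3 [-89.4  91.1] shift [-0.291  0.003  0.768]
0.2 [-86.4  89.7] shift [-0.285  0.003  0.8  ]
0.1 [-83.3  88.5] shift [-0.276  0.003  0.833]
0 [-79.9  87.6] shift [-0.265  0.003  0.866]
-0.1 [-76.3  86.9] shift [-0.25   0.003  0.9  ]
[-0.38084133 -0.36352352  2.35238366  1.08141388  0.57808563  0.16490318]
```

```bash
python3 -m creep '1 -.05 0 .15 0 0 0;1 -.12 0 .3 0 0 0;1 -.12 0 .36 0 0 0;1 -.15 0 .38 0 0 0;1 -.17 0 .4 0 0 0;1 -.195 0 .425 0 0 0;1 -.217 0 .452 0 0 0;1 -.235 0 .482 0 0 0;1 -.254 0 .513 0 0 0;1 -.268 0 .547 0 0 0;1 -.28 0 .581 0 0 0;1 -.28 0 .581 0 0 0'|grep -E '^force'
python3 path.py;python3 look.py
```

```text
force: [1.3, 0.7, 4.0]
t 16.22 C-frame tcp mm [-103.2   -0.3  103.3] F [1.5 0.3 4. ] open 0.000 grip 1.8
pitch err [ 0.    -0.001  0.   ]
1.6 [-111.3  136.7] shift [ 0.228  0.002 -0.258]
1.4 [-112.8  128.5] shift [ 0.152  0.002 -0.223]
1.25 [-112.5  121.9] shift [ 0.1    0.002 -0.184]
1.1 [-111.   115.3] shift [ 0.053  0.002 -0.133]
0.95 [-108.2  108.7] shift [ 0.016  0.002 -0.072]
0.8 [-104.1  102.7] shift [-0.01   0.002 -0.004]
0.7 [-100.7   99.1] shift [-0.02   0.002  0.045]
0.6 [-97.  96.] shift [-0.024  0.002  0.092]
0.5 [-94.7  94.2] shift [-0.025  0.002  0.122]
0.4 [-92.1  92.6] shift [-0.024  0.002  0.152]
0.3 [-89.4  91.1] shift [-0.021  0.002  0.183]
0.2 [-86.4  89.7] shift [-0.015  0.002  0.215]
0.1 [-83.3  88.5] shift [-0.006  0.002  0.248]
0 [-79.9  87.6] shift [0.005 0.002 0.281]
-0.1 [-76.3  86.9] shift [0.02  0.002 0.315]
t 16.22 C-frame tcp mm [-103.2   -0.3  103.3] F [1.5 0.3 4. ] open 0.000 grip 1.8
-130 526 [115.6 134.6 136.7] | -127 388 [119.2 132.6 136. ] | -124 262 [123.3 128.1 132.8] | -121 172 [120.8 126.9 128.8] | -118 257 [118.5 123.9 126.3] | -115 254 [116.1 121.8 124.4] | -112 224 [114.2 119.8 122.1] | -109 222 [111.8 117.6 120.3] | -106 202 [110.3 115.3 118.1] | -103 175 [107.8 113.5 115.9] | -100 125 [106.2 111.9 113.7] | -97 84 [108.6 110.3 112. ] | -94 115 [ 97.   99.6 108.9] | -91 324 [ 99.5 103.  118.3] | -88 448 [101.6 105.4 120.2] | -85 425 [105.  108.4 122.8] | -82 1040 [107.9 117.2 165.6] | -79 995 [114.6 158.5 165.1] | -76 783 [113.8 128.9 164.3] | -73 250 [120.1 128.5 162.5] | -70 1589 [125.8 165.5 171.8] | -67 349 [125.9 170.7 171.7] | -64 1693 [108.3 133.1 171.8] | -61 630 [ 96.4 123.6 171.8] |
```

```bash
python3 -m creep '1 -.01 0 .02 0 0 0;1 -.02 0 .045 0 0 0;1 -.022 0 .07 0 0 0;1 -.024 0 .092 0 0 0;1 -.025 0 .108 0 0 0;1 -.025 0 .122 0 0 0'|grep -E '^force'
python3 -m creep '1 0 0 .01 0 0 0;1 .001 0 .02 0 0 0;1 .001 0 .03 0 0 0;1 .002 0 .045 0 0 0;1 .004 0 .06 0 0 0;1 .004 0 .06 0 0 0'|grep -E '^force'
python3 path.py|sed -n '1p;12,20p';python3 look.py
```

```text
force: [1.0, -0.6, 6.5]
force: [-0.3, -1.0, 0.8]
t 17.27 C-frame tcp mm [-90.   -0.1  90.8] F [-0.6 -0.8  0.8] open 0.000 grip 0.8
0.4 [-92.1  92.6] shift [ 0.003  0.004 -0.028]
0.3 [-89.4  91.1] shift [0.006 0.004 0.003]
0.2 [-86.4  89.7] shift [0.012 0.004 0.035]
0.1 [-83.3  88.5] shift [0.021 0.004 0.068]
0 [-79.9  87.6] shift [0.032 0.004 0.101]
-0.1 [-76.3  86.9] shift [0.047 0.004 0.135]
t 17.27 C-frame tcp mm [-90.   -0.1  90.8] F [-0.6 -0.8  0.8] open 0.000 grip 0.8
-130 560 [101.9 136.8 139.6] | -127 343 [102.7 127.4 134.6] | -124 548 [ 98.3 126.6 128.9] | -121 579 [ 96.4 124.4 127.1] | -118 517 [101.1 122.5 124.7] | -115 468 [105.  121.1 124.3] | -112 291 [108.7 118.  122.2] | -109 204 [110.1 115.2 117.4] | -106 229 [106.6 112.6 114.9] | -103 253 [105.1 110.  112.9] | -100 238 [102.6 107.9 110.6] | -97 209 [100.7 105.8 108.4] | -94 214 [ 99.1 103.8 106.1] | -91 189 [ 96.2 101.7 104.1] | -88 156 [ 94.7  99.8 102. ] | -85 146 [ 97.6  99.2 112.3] | -82 988 [ 86.9 156.8 163.6] | -79 1902 [ 90.2 129.4 163.4] | -76 1682 [ 97.8 114.7 162. ] | -73 696 [105.4 127.4 167.3] | -70 2321 [113.4 163.7 170.2] | -67 444 [112.5 168.9 170. ] | -64 1852 [108.1 132.5 170. ] | -61 473 [103.9 168.9 170.1] |
```

```bash
for i in 1; do
python3 -m creep '1 .003 0 .008 0 0 0;1 .006 0 .016 0 0 0;1 .006 0 .016 0 0 0'|grep -E '^force|pos'
python3 -m creep '1 .003 0 .008 0 0 0;1 .006 0 .016 0 0 0;1 .006 0 .016 0 0 0'|grep -E '^force|pos'
python3 -m creep '1 .003 0 .008 0 0 0;1 .005 0 .016 0 0 0;1 .005 0 .016 0 0 0'|grep -E '^force|pos'
done;python3 path.py|sed -n '1p;12,20p'
```

```text
tool_pos: [0.5628, 0.0507, 0.0903]
force: [-2.6, -0.9, 1.6]
tool_pos: [0.5646, 0.0511, 0.09]
force: [-2.7, -0.3, 0.3]
tool_pos: [0.5662, 0.0515, 0.0897]
force: [-1.8, 0.0, 1.7]
t 18.07 C-frame tcp mm [-85.   -0.1  89.7] F [-1.7  0.5  1.7] open -0.000 grip 0.9
0.4 [-92.1  92.6] shift [-0.017  0.004 -0.075]
0.3 [-89.4  91.1] shift [-0.014  0.004 -0.044]
0.2 [-86.4  89.7] shift [-0.008  0.004 -0.012]
0.1 [-83.3  88.5] shift [0.    0.004 0.021]
0 [-79.9  87.6] shift [0.012 0.004 0.054]
-0.1 [-76.3  86.9] shift [0.027 0.004 0.088]
```

```bash
cat > guard.py <<'E'
from h import *
import sys
st();f=Rn.from_euler('z',-YAW).apply(env.get_obs()['force']);sys.exit(int(-f[0]>4.5))
E
python3 -m creep '1 .004 0 .01 0 0 0;1 .004 0 .01 0 0 0' >/dev/null; python3 guard.py &&
python3 -m creep '1 .004 0 .01 0 0 0;1 .004 0 .01 0 0 0' >/dev/null; python3 guard.py &&
python3 -m creep '1 .002 0 .005 0 0 0;1 .002 0 .005 0 0 0' >/dev/null && python3 guard.py &&
python3 -m creep '1 .002 0 .005 0 0 0;1 .002 0 .005 0 0 0' >/dev/null && python3 guard.py &&
python3 -m creep '1 .002 0 .005 0 0 0;1 .002 0 .005 0 0 0' >/dev/null && python3 guard.py &&
python3 -m creep '1 .002 0 .005 0 0 0;1 .002 0 .005 0 0 0' >/dev/null && python3 guard.py
```

```text
t 18.23 C-frame tcp mm [-83.9  -0.1  89.5] F [-2.6  0.2  0.5] open -0.000 grip 0.8
t 18.40 C-frame tcp mm [-82.9  -0.1  89.2] F [-1.5  0.2  1.4] open 0.000 grip 0.8
t 18.57 C-frame tcp mm [-82.5  -0.1  89. ] F [-1.3 -0.4  1.6] open 0.000 grip 0.9
t 18.73 C-frame tcp mm [-82.   -0.1  88.9] F [-2.2 -0.5  1.9] open 0.000 grip 1.0
t 18.90 C-frame tcp mm [-81.5  -0.1  88.8] F [-2.5  0.2  2.1] open -0.000 grip 1.0
t 19.07 C-frame tcp mm [-80.9  -0.1  88.7] F [-2.3 -0.   1.8] open 0.000 grip 1.0
```

```bash
python3 -m creep '1 .002 0 .005 0 0 0;1 .002 0 .005 0 0 0' >/dev/null && python3 guard.py &&
python3 -m creep '1 .002 0 .005 0 0 0;1 .002 0 .005 0 0 0' >/dev/null && python3 guard.py &&
python3 -m creep '1 .002 0 .005 0 0 0;1 .002 0 .005 0 0 0' >/dev/null && python3 guard.py &&
python3 -m creep '1 .002 0 .005 0 0 0;1 .002 0 .005 0 0 0' >/dev/null && python3 guard.py &&
python3 -m creep '1 .002 0 .005 0 0 0;1 .002 0 .005 0 0 0' >/dev/null && python3 guard.py &&
python3 -m creep '1 .002 0 .005 0 0 0;1 .002 0 .005 0 0 0' >/dev/null && python3 guard.py &&
python3 -m creep '1 .002 0 .005 0 0 0;1 .002 0 .005 0 0 0' >/dev/null && python3 guard.py
```

```text
t 19.23 C-frame tcp mm [-80.4  -0.1  88.5] F [-1.7 -0.2  0.3] open -0.000 grip 1.0
t 19.40 C-frame tcp mm [-79.9  -0.1  88.4] F [-5.8  0.2  4.5] open -0.000 grip 3.3
```

```bash
python3 -m creep '1 0 0 0 0 0 0' >/dev/null; python3 guard.py;
python3 -m creep '1 .0005 0 .0015 0 0 0;1 .0005 0 .0015 0 0 0' >/dev/null;  python3 guard.py
```

```text
t 19.48 C-frame tcp mm [-79.9  -0.1  88.5] F [-5.8 -0.4  4.4] open 0.000 grip 3.0
t 19.65 C-frame tcp mm [-79.8  -0.1  88.4] F [-7.9 -0.6  5.8] open -0.000 grip 4.2
```

A firm stop is felt (force rises about 2 N per 0.15 mm). I'll back off and check.

```bash
python3 -m creep '1 0 0 -.05 0 0 0;1 0 0 -.2 0 0 0;1 0 0 -.5 0 0 0;1 0 0 -.8 0 0 0;1 0 0 -1 0 0 0;1 0 0 -1 0 0 0;1 0 0 -1 0 0 0'|grep ^force
python3 look.py
python3 - <<'E'
from h import *
a=snap('scene');b=snap('side');w=load('wrist')
for n,x in(('sc',a),('w',w)):
  c=inC(cloud(x).reshape(-1,3))*1e3
  for z in range(70,124,6):
    q=c[(abs(c[:,1])<9)&(c[:,2]>z)&(c[:,2]<=z+6)&(c[:,0]<-50)&(c[:,0]>-100)]
    if len(q)>3:print(n,z,len(q),np.percentile(q[:,0],[5,50,95]).round(1),end=' | ')
  print()
f=lambda s,y0,x0:cv2.resize(s['img'][y0:y0+100,x0:x0+80,::-1],None,fx=5,fy=5,interpolation=cv2.INTER_CUBIC)
I=np.hstack([f(a,165,260),f(b,125,290)]);cv2.imwrite('pics/c4.png',np.clip(I*1.6,0,255).astype('uint8'))
E
```

```text
force: [0.9, 0.2, -1.0]
t 20.23 C-frame tcp mm [-161.7   -0.8  146.9] F [ 0.9 -0.1 -1. ] open -0.000 grip 0.0
-82 188 [153.8 159.7 163. ] | -79 400 [103.5 155.7 163.1] | -76 429 [ 71.7 126.6 161.5] | -73 533 [ 73.9  95.6 168.6] | -70 1310 [ 80.  117.3 169.9] | -67 170 [112.6 168.5 169.8] | -64 630 [120.  132.7 169.6] | -61 189 [ 71.4 168.5 169.7] | sc 70 6 [-76.5 -74.8 -59.6] | sc 76 23 [-75.5 -72.4 -57.8] | sc 82 18 [-72.6 -71.2 -59.3] | sc 88 16 [-72.5 -70.3 -65.6] | sc 94 12 [-71.5 -69.9 -63.6] | sc 100 11 [-71.  -70.1 -63.8] | sc 106 6 [-69.9 -69.3 -68.5] | sc 112 17 [-73.9 -71.6 -65.8] | 
w 70 93 [-75.3 -74.2 -72.9] | w 76 155 [-73.5 -71.8 -69.9] | w 82 105 [-70.6 -69.9 -69.2] | w 88 114 [-70.1 -69.4 -68.6] | w 94 121 [-69.7 -68.9 -68.1] | w 100 128 [-69.2 -68.4 -67.6] | w 106 39 [-72.1 -68.6 -68. ] | w 112 232 [-72.4 -69.3 -66.5] | w 118 81 [-62.8 -61.6 -60.8] |
```

View pics/c4.png

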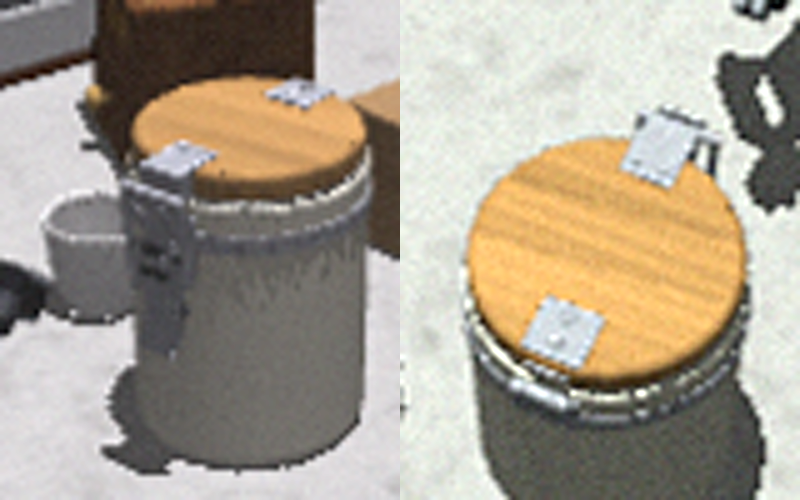

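The lid is down, the loop is hooked in the keeper, and the lever lies flat on its buffers at about 0.07 rad. That is past centre, and the gripper is clear.

```bash
python3 -c "
from h import *
print(env.job_done())"
```

```text
the job is handed in; nothing more can be done
None
```

I shut the canister and handed the job in: the lid is on its seal, the loop is hooked over the keeper, and the lever is pressed home on its buffers at about 0.07 rad. The last press reached about 8 N along the closing direction (10 N in all). The gripper is clear and touching nothing, and I saw no contact with the cup, jug or spoon, though I did not re-measure their positions.

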